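Tension the drive belt of a bench polisher

TASK

The drive belt of the bench polisher is slack. Take the black upright handle of the tension wheel on top of the polisher's green belt guard, wind the wheel clockwise until it comes up firm and the gauge pointer stands between the two ribs, no further, and let go. Leave the smaller wheel of the screw press alone.

Things in the scene. Friction and masses are not known exactly. Their poses are not given: they have to be found in the camera images.
- tension_wheel_handle (a point): Centre (half-way up) of the tension wheel's upright black handle: a round grip, 24 mm in diameter and 55 mm tall, top free, on the wheel's rim (27 mm below this point). It spins freely on its own pin, so a gripper need not turn with the wheel. This wheel is the larger of two aluminium ones, on the long green belt guard (120 x 330 mm, 122 mm high) of the polisher, which has a grey motor.
- tension_wheel_hub (a point): Centre of the tension wheel, on its upright axis, at rim height (160 mm above the table). The handle goes round it at a radius of 65 mm. Beside the wheel on the guard, a black pointer moves 20 mm per rad along an aluminium gauge, away from the wheel as it tightens; it is between the two pairs of dark ribs from 1.95 to 2.65 rad of wheel angle.
- tension_wheel (a joint): Wheel angle, rad, growing clockwise from above (tightening); starts at 0 to 0.9. Resistance grows evenly: at the handle, while turning, about 1 N at 0 rad, 6 N at 0.9 and a firm 14 N at the proper setting, 2.3 rad (some 3 N less if read standing still). Let go, it stays where it is, but from beyond 2.45 rad it springs back to about 2.4. 2.85 is overtightened.
- press_wheel_handle (a point): Centre of the thin handle (16 mm in diameter, 36 mm tall) on the smaller wheel (handle 45 mm off its axis) of the green C-shaped screw press, which has no gauge. A bystander: not to be turned.

How it is judged:
By the outcome, as a careful person would: the job done as asked, in the order asked, and still so for the second after the job is handed in, with the robot touching nothing.
It also fails if it takes over 32 s, if anything falls off the work surface, if the arm or the gripper's body presses on something with over 40 N, if the wrist force passes 120 N, or if a joint passes its speed limit or range.

ROBOT

A 7-joint arm with a two-finger parallel gripper is mounted at the origin on the work surface. World frame = base frame: x ahead of the robot, y to its left, z up, the work surface at z = 0. Lengths are in m, angles in rad, forces in N, time in s.
With the tool pointing down it reaches from about 0.425 to 0.875 m from the base axis. Payload 4.7 kg.
Tool frame: the origin (TCP) lies at the centre of the arm's flange, where the gripper is bolted on; the fingertips stand 182 mm ahead of it and the grasp point (between the pads) lies ahead of it (ctrl.hold_point_z is the z of the grasp point in the tool frame, in m); z points along the fingers, y is the direction in which the jaws open and shut (so a half turn about z gives the same grasp; the last joint's range is limited). The gripper opens to 87 mm and grips with 3 to 60 N. Pads are 19 mm wide; open, the fingers measure 117 mm over their backs; the gripper's body (75 mm by 190 mm) begins 51 mm behind the grasp point.
Start: joints at [-1.283, 0.321, -0.07, 1.45, 0.023, 1.371, -0.057], TCP at [0.176, 0.626, 0.405] pointing down, gripper open.
Joint ranges: [-2.86, 2.86], [-0.3, 2.09], [-1.38, 1.24], [0.06, 2.45], [-1.56, 4.7], [0.09, 2.05], [-2.69, 2.69]. Speed limits (rad/s): [2.57, 2.57, 3.14, 3.14, 3.14, 3.14, 3.14].

INTERFACE

Orientations are given as a rotation vector (axis times angle).
In Python, from bench import get_state, imaging, workorder, ctrl gives the robot as it stands.
- The arm moves only by the tool step_arm, never from a script. Its argument "increments" is a list of rows, each an object of numbers: "claw": the opening, from 0 (shut) to 1 (fully open); "tx", "ty", "tz": the shift along the tool's x, y, z in m; "spin": the turn about the tool's z in degrees. A call has 1 to 8 rows; each row is the pose to reach, as a shift and turn from the pose commanded when the call began, along the tool's axes at that moment; what a row does not reach only later rows make up. A row lasts 1/12 s, in which the tool goes at most 41.7 mm and 7.16 degrees, less where a joint would pass 70% of its speed; a pose out of reach is approached as far as the arm can. A call with a gripper value outside its range is refused whole. The fingers move at their own pace and stop on an object; "force" is the grip in N (left out, the last holds). Time passes only in rows, so rows that repeat a pose let the fingers close. It gives the time, the measured TCP pose, the force and the opening at its end, in the units of the state.
- get_state(): the state, without advancing time (a new reading comes with each control period).
- imaging.get_image(name): name is "scene" or "side" or "wrist"; returns the picture (480x640x3 uint8, blue, green, red); there is no depth.
- imaging.camera_params(name): a dict with "intrinsics" (3x3 intrinsics, pixels), "distortion" ([k1, k2, p1, p2, k3] as OpenCV has them; the pictures are not rectified), "camera_from_world" (4x4, takes a point from world to camera coordinates). Camera axes: x right, y down, z forward; pixel columns grow to the right and rows downward; lengths in m; the calibration is good to about 2 mm. A picture is of the moment at which its call begins: read the wrist's pose just before it. camera_params takes no time and is no camera call; for the wrist camera it gives the pose at the moment of the call.
- workorder.close_job(): hands the job in, once; it reports no verdict.
The state is a dict: "time": time; "joint_positions": joint angles; "qd": joint speeds; "joint_torque": joint torques, N m; "position": TCP position; "tool_rot": TCP orientation; "ft_force": force on the tool from outside, world axes, zero at the start; "torque": the same for the moment, N m; "grip_width": opening from 0.0 (shut) to 1.0 (fully open).
Only numpy, scipy, OpenCV 4.12 (cv2) and the standard library are available. Lean on these libraries where they do the work, as an engineer would, in place of code of your own. Each camera call takes 0.05 s, during which the arm holds its last target. There are 200 camera calls.

## Working session

There is one attempt and no reset: what is moved stays moved. The work goes in short steps, Python scripts to look and compute and a tool call to move; the robot and the scene stay as the last step left them, time stands still between calls to the robot, and variables do not carry over. Pictures are saved under pics/ and viewed, on a budget of 10 in all, crops included, one or two more only if the job needs it, and the job is handed in when it is done.

Besides the shell and the picture viewer there is one more tool, called after "Call:" as name([rows], argument=value, ...), one row to a line, values as JSON. step_arm: Moves the arm, as the interface text tells. Its arguments: {"type":"object","properties":{"increments":{"type":"array"},"force":{"type":"number"}},"required":["increments"]}

```bash
mkdir -p pics; python3 - <<'E'
from bench import get_state, imaging, workorder, ctrl
import cv2
s=get_state(); print(s, ctrl.hold_point_z)
for n in("scene","side"):
    cv2.imwrite(f"pics/{n}0.png",imaging.get_image(n))
E
```

```text
{'time': 0.0, 'joint_positions': array([-1.28290222,  0.32181813, -0.07004232,  1.45167628,  0.02259472,
        1.37078387, -0.05690896]), 'qd': array([-0.00221472, -0.00135502, -0.00028733,  0.00054895,  0.0009842 ,
       -0.00067438,  0.0002803 ]), 'joint_torque': array([ 8.59646898e-04, -4.91298401e+01, -4.03448185e-01, -3.12510216e+01,
       -6.39889506e-02,  4.41322848e-02,  1.79445210e-04]), 'position': array([0.17574884, 0.62557704, 0.40366336]), 'tool_rot': array([-4.28742139e-01, -3.11204276e+00,  2.97388574e-03]), 'ft_force': array([-0.62142375,  0.34673598, -0.56318271]), 'torque': array([0.01238961, 0.02553704, 0.01324992]), 'grip_width': 1.0003296892217874} 0.1635
```

View pics/scene0.png

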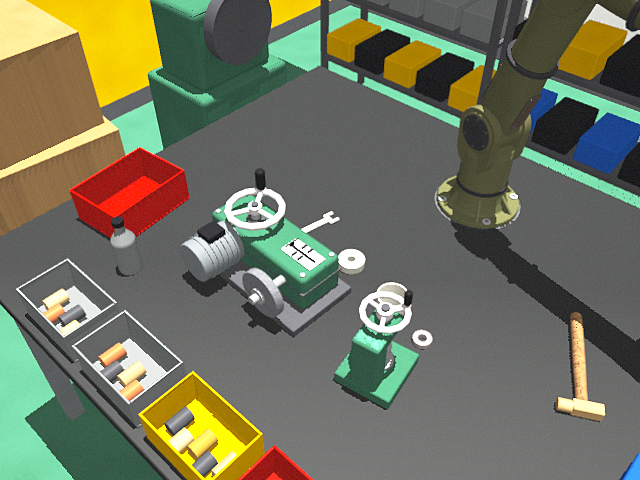

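View pics/side0.png

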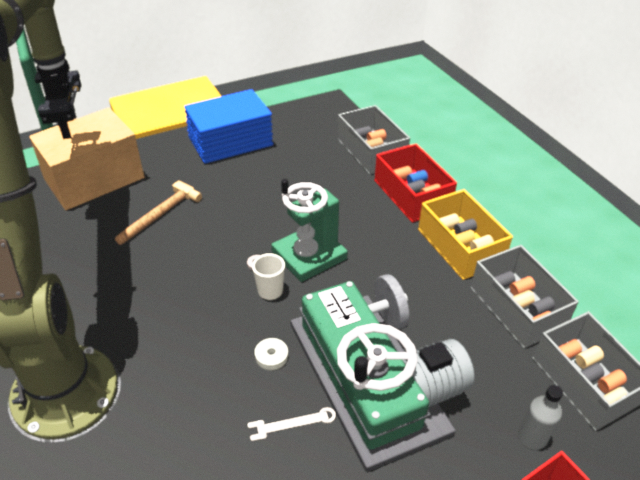

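The scene view has the tension wheel's rim centre at about (255,209) and its handle at (260,179). The side view has them at (377,357) and (361,371). The press is at scene (385,310) and side (305,197).

```bash
cat > h.py <<'E'
from bench import get_state, imaging, workorder, ctrl
import numpy as np, cv2
from scipy.spatial.transform import Rotation as R
def ray(n,p,P=None):
    P=P or imaging.camera_params(n); K=np.array(P["intrinsics"]);T=np.array(P["camera_from_world"])
    u=cv2.undistortPoints(np.array([[p]],float),K,np.array(P["distortion"]))[0,0]
    return -T[:3,:3].T@T[:3,3], T[:3,:3].T@np.r_[u,1]
def onz(n,p,z,P=None):
    o,d=ray(n,p,P); return o+d*(z-o[2])/d[2]
def tri(*nps):
    A=np.zeros((3,3));b=np.zeros(3)
    for n,p in nps:
        o,d=ray(n,p); d/=np.linalg.norm(d); M=np.eye(3)-np.outer(d,d); A+=M;b+=M@o
    return np.linalg.solve(A,b)
def proj(n,X,P=None):
    P=P or imaging.camera_params(n); T=np.array(P["camera_from_world"])
    return cv2.projectPoints(np.array(X,float).reshape(-1,3),cv2.Rodrigues(T[:3,:3])[0],T[:3,3],np.array(P["intrinsics"]),np.array(P["distortion"]))[0][:,0]
E
python3 - <<'E'
from h import *
print("hub",onz("scene",(255,209),.16),onz("side",(377,357),.16),tri(("scene",(255,209)),("side",(377,357))))
print("han",onz("scene",(260.5,179),.187),onz("side",(361,371),.187),tri(("scene",(260.5,179)),("side",(361,371))))
print("gauge",onz("scene",(302,252),.125),onz("side",(340,307),.125))
print("press",onz("scene",(408,298),.2),onz("side",(285,187),.2),tri(("scene",(408,298)),("side",(285,187))))
s=get_state(); print(R.from_rotvec(s["tool_rot"]).as_matrix().round(3), s["position"])
E
```

```text
hub [ 0.55630959 -0.28966206  0.16      ] [ 0.55366521 -0.29610904  0.16      ] [ 0.55446537 -0.29335632  0.15645772]
han [ 0.49128275 -0.33657873  0.187     ] [ 0.50269906 -0.32631321  0.187     ] [ 0.4987203  -0.32996751  0.19462182]
gauge [ 0.56024577 -0.13301917  0.125     ] [ 0.56311573 -0.13440456  0.125     ]
press [0.56472621 0.16019807 0.2       ] [0.5836955  0.18117669 0.2       ] [0.57633004 0.16582321 0.21384651]
[[-0.963  0.27  -0.   ]
 [ 0.27   0.963 -0.002]
 [-0.    -0.002 -1.   ]] [0.17577228 0.62557638 0.40375542]
```

Call:
step_arm([
  {"tx": -0.02,"ty": -0.01,"tz": -0.03,"claw": 1},
  {"tx": -0.05,"ty": -0.02,"tz": -0.05},
  {"tx": -0.085,"ty": -0.035,"tz": -0.065},
  {"tx": -0.12,"ty": -0.05,"tz": -0.075},
  {"tx": -0.155,"ty": -0.065,"tz": -0.085},
  {"tx": -0.19,"ty": -0.08,"tz": -0.095},
  {"tx": -0.225,"ty": -0.095,"tz": -0.1},
  {"tx": -0.26,"ty": -0.11,"tz": -0.1},
])

```text
invalid input at $.increments[0]: expected keys claw, tx, ty, tz, spin
```

Call:
step_arm([
  {"tx": -0.02,"ty": -0.01,"tz": -0.03,"claw": 1,"spin": 0},
  {"tx": -0.05,"ty": -0.02,"tz": -0.05,"claw": 1,"spin": 0},
  {"tx": -0.085,"ty": -0.035,"tz": -0.065,"claw": 1,"spin": 0},
  {"tx": -0.12,"ty": -0.05,"tz": -0.075,"claw": 1,"spin": 0},
  {"tx": -0.155,"ty": -0.065,"tz": -0.085,"claw": 1,"spin": 0},
  {"tx": -0.19,"ty": -0.08,"tz": -0.095,"claw": 1,"spin": 0},
  {"tx": -0.225,"ty": -0.095,"tz": -0.1,"claw": 1,"spin": 0},
  {"tx": -0.26,"ty": -0.11,"tz": -0.1,"claw": 1,"spin": 0},
])

```text
time: 0.77
position: [0.3976, 0.4482, 0.5062]
tool_rot: [0.428, 3.111, 0.003]
ft_force: [1.6, -0.2, -0.1]
grip_width: 0.998
```

Call:
step_arm([
  {"tx": -0.028,"ty": -0.027,"tz": 0,"claw": 1,"spin": 0},
  {"tx": -0.056,"ty": -0.054,"tz": 0,"claw": 1,"spin": 0},
  {"tx": -0.084,"ty": -0.081,"tz": 0,"claw": 1,"spin": 0},
  {"tx": -0.112,"ty": -0.108,"tz": 0,"claw": 1,"spin": 0},
  {"tx": -0.14,"ty": -0.135,"tz": 0,"claw": 1,"spin": 0},
  {"tx": -0.168,"ty": -0.162,"tz": 0,"claw": 1,"spin": 0},
  {"tx": -0.196,"ty": -0.189,"tz": 0,"claw": 1,"spin": 0},
  {"tx": -0.224,"ty": -0.216,"tz": 0,"claw": 1,"spin": 0},
])

```text
time: 1.43
position: [0.5541, 0.1792, 0.5045]
tool_rot: [-0.428, -3.112, 0.0]
ft_force: [-0.2, -0.2, 0.8]
grip_width: 1.004
```

Call:
step_arm([
  {"tx": -0.011,"ty": -0.037,"tz": 0,"claw": 1,"spin": 0},
  {"tx": -0.022,"ty": -0.074,"tz": 0,"claw": 1,"spin": 0},
  {"tx": -0.033,"ty": -0.111,"tz": 0,"claw": 1,"spin": 0},
  {"tx": -0.044,"ty": -0.148,"tz": 0,"claw": 1,"spin": 0},
  {"tx": -0.055,"ty": -0.185,"tz": 0,"claw": 1,"spin": 0},
  {"tx": -0.066,"ty": -0.222,"tz": 0,"claw": 1,"spin": 0},
  {"tx": -0.077,"ty": -0.259,"tz": 0,"claw": 1,"spin": 0},
  {"tx": -0.088,"ty": -0.296,"tz": 0,"claw": 1,"spin": 0},
])

```text
time: 2.1
position: [0.5578, -0.1295, 0.5045]
tool_rot: [-0.428, -3.112, -0.001]
ft_force: [0.5, 0.0, -0.4]
grip_width: 1.004
```

```bash
python3 - <<'E'
from h import *
import pickle
P=imaging.camera_params("wrist"); im=imaging.get_image("wrist"); cv2.imwrite("pics/w1.png",im); pickle.dump(P,open("w1.pkl","wb"))
for X in [(.554,-.293,.16),(.499,-.33,.187),(.56,-.133,.125)]: print(proj("wrist",X,P))
print(get_state()["position"])
E
```

```text
[[154.10504862 269.02857634]]
[[ 77.10328514 232.49903432]]
[[318.12122695 221.90481543]]
[ 0.55618303 -0.13908287  0.50474108]
```

View pics/w1.png

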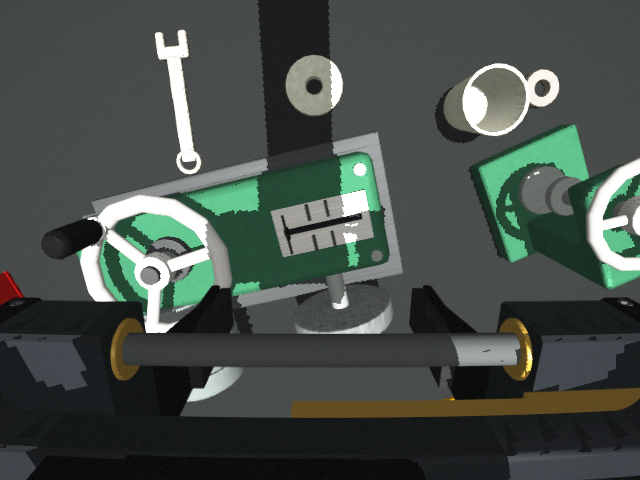

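```bash
python3 - <<'E'
import cv2
im=cv2.imread("pics/w1.png"); a=cv2.resize(im[180:275,255:395],None,fx=5,fy=5,interpolation=cv2.INTER_CUBIC)
cv2.imwrite("pics/w1c.png",a)
E
```

```text
(no output)
```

View pics/w1c.png

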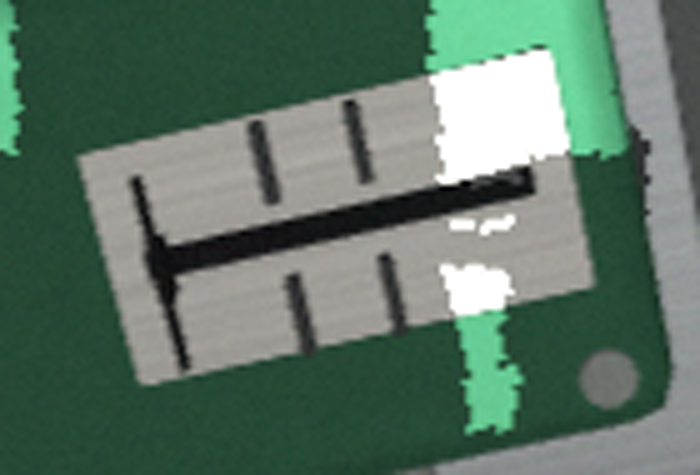

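Gauge crop: the pointer is the thin T-bar at px (287,234). The rib pairs sit around (311.6,227.6) and (330,223.4), so the start angle is about 0.9. The handle runs from (57,244) to (97,232).

```bash
python3 - <<'E'
from h import *
import pickle
P=pickle.load(open("w1.pkl","rb"))
f=lambda x,y,z=.127:onz("wrist",(255+x/5,180+y/5),z,P)
r1=f(283,238);r2=f(375,217);p=f(160,268)
print(r1,r2,p,np.linalg.norm(r2-r1),np.linalg.norm(p-r1))
u=(r2-r1)/np.linalg.norm(r2-r1);print("axis",u)
for z in(.187,):print("han",onz("wrist",(76,238),z,P))
print("top",onz("wrist",(56,244),.2145,P),"hub",onz("wrist",(155,268),.16,P))
c=onz("wrist",(155,268),.16,P)
a=np.arange(0,2*np.pi,.3);X=np.c_[c[0]+.065*np.cos(a),c[1]+.065*np.sin(a),0*a+.16]
print(proj("wrist",X,P).round().astype(int).tolist())
E
```

```text
[ 0.56340591 -0.14072493  0.127     ] [ 0.56423752 -0.12188794  0.127     ] [ 0.56265629 -0.16623625  0.127     ] 0.01885533900309983 0.025522329245400144
axis [0.04410518 0.99902689 0.        ]
han [ 0.50317441 -0.33319752  0.187     ]
top [ 0.50113889 -0.33070125  0.2145    ] hub [ 0.55327131 -0.29174467  0.16      ]
[[181, 327], [197, 320], [211, 308], [220, 293], [223, 274], [220, 255], [211, 236], [197, 220], [179, 207], [158, 201], [137, 201], [118, 207], [102, 218], [92, 234], [88, 253], [90, 272], [98, 290], [110, 306], [126, 318], [144, 326], [163, 329]]
```

Call:
step_arm([
  {"tx": 0,"ty": -0.035,"tz": 0.01,"claw": 1,"spin": 0},
  {"tx": 0,"ty": -0.07,"tz": 0.02,"claw": 1,"spin": 0},
  {"tx": 0,"ty": -0.105,"tz": 0.03,"claw": 1,"spin": 0},
  {"tx": 0,"ty": -0.14,"tz": 0.04,"claw": 1,"spin": 0},
  {"tx": 0.001,"ty": -0.175,"tz": 0.05,"claw": 1,"spin": 0},
  {"tx": 0.001,"ty": -0.2,"tz": 0.06,"claw": 1,"spin": 0},
  {"tx": 0.001,"ty": -0.211,"tz": 0.065,"claw": 1,"spin": 0},
  {"tx": 0.001,"ty": -0.211,"tz": 0.065,"claw": 1,"spin": 0},
])

```text
time: 2.82
position: [0.4985, -0.3329, 0.4383]
tool_rot: [-0.437, -3.108, 0.001]
ft_force: [-0.1, -0.1, 0.2]
grip_width: 1.0
```

```bash
python3 - <<'E'
from h import *
import pickle
print(get_state()["position"])
P=imaging.camera_params("wrist"); im=imaging.get_image("wrist"); cv2.imwrite("pics/w2.png",im); pickle.dump(P,open("w2.pkl","wb"))
for X in [(.5535,-.292,.16),(.501,-.331,.2145),(.501,-.331,.16)]: print(proj("wrist",X,P))
s=get_state();print(s["position"],s["ft_force"],s["joint_positions"])
E
```

```text
[ 0.49847178 -0.3329415   0.43825071]
[[392.28510805 301.20480395]]
[[325.58716125 279.25981034]]
[[324.78953582 251.89494711]]
[ 0.50000335 -0.33073505  0.43903941] [ 0.51944106  0.63062837 -0.53205312] [-0.04545804  0.2297822   0.69703558  1.55364659 -0.14859929  1.41398558
  1.95711303]
```

View pics/w2.png

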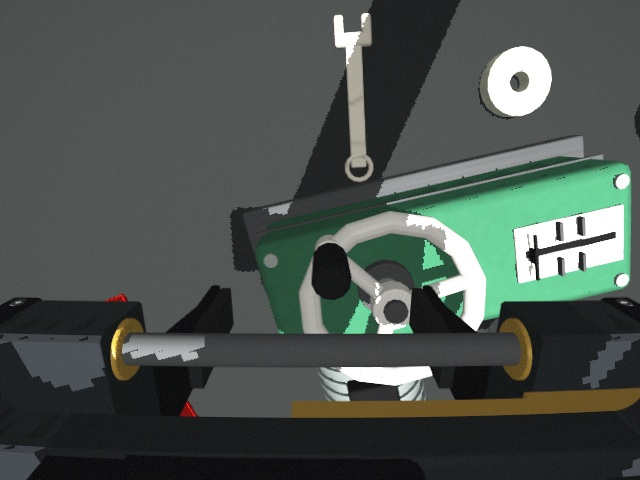

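Handle top at about (331,280) and hub at (394,300), within 2 mm of the estimate. I'll descend and grip.

Call:
step_arm([
  {"tx": -0.001,"ty": 0.002,"tz": 0.02,"claw": 1,"spin": 0},
  {"tx": -0.001,"ty": 0.002,"tz": 0.045,"claw": 1,"spin": 0},
  {"tx": -0.001,"ty": 0.002,"tz": 0.068,"claw": 1,"spin": 0},
  {"tx": -0.001,"ty": 0.002,"tz": 0.082,"claw": 1,"spin": 0},
  {"tx": -0.001,"ty": 0.002,"tz": 0.082,"claw": 1,"spin": 0},
  {"tx": -0.001,"ty": 0.002,"tz": 0.082,"claw": 0.2,"spin": 0},
  {"tx": -0.001,"ty": 0.002,"tz": 0.082,"claw": 0.1,"spin": 0},
  {"tx": -0.001,"ty": 0.002,"tz": 0.082,"claw": 0,"spin": 0},
], force=40)

```text
time: 3.53
position: [0.5027, -0.3285, 0.3595]
tool_rot: [0.426, 3.11, -0.001]
ft_force: [-0.2, -0.5, -0.4]
grip_width: 0.855
```

Call:
step_arm([
  {"tx": 0,"ty": 0,"tz": 0,"claw": 0,"spin": 0},
  {"tx": 0,"ty": 0,"tz": 0,"claw": 0,"spin": 0},
  {"tx": 0,"ty": 0,"tz": 0,"claw": 0,"spin": 0},
  {"tx": 0,"ty": 0,"tz": 0,"claw": 0,"spin": 0},
])

```text
time: 3.87
position: [0.5018, -0.329, 0.3581]
tool_rot: [0.429, 3.112, 0.0]
ft_force: [0.4, 0.3, 0.3]
grip_width: 0.556
```

```bash
python3 - <<'E'
from h import *
s=get_state();print(s["position"],s["ft_force"],s["grip_width"],s["tool_rot"])
M=R.from_rotvec(s["tool_rot"]).as_matrix()
hub=np.array([.5535,-.292]);h=s["position"][:2];a0=np.arctan2(*(h-hub)[::-1]);print(np.hypot(*(h-hub)),np.degrees(a0))
for k in range(0,27):
    a=a0-k*4*np.pi/180;d=hub+.065*np.array([np.cos(a),np.sin(a)])-h
    print(k*4,(M[:2,:2].T@d).round(4))
E
```

```text
[ 0.50177958 -0.32903337  0.35806708] [0.44582119 0.30608907 0.31385661] 0.5564824643394558 [4.28974322e-01 3.11161914e+00 7.12832161e-05]
0.06361189160189865 -144.3961986100885
0 [ 0.0009 -0.0011]
4 [0.0043 0.0019]
8 [0.0075 0.0051]
12 [0.0105 0.0085]
16 [0.0133 0.0121]
20 [0.0158 0.0159]
24 [0.018  0.0198]
28 [0.0199 0.0239]
32 [0.0216 0.0282]
36 [0.0229 0.0325]
40 [0.024  0.0369]
44 [0.0247 0.0414]
48 [0.0251 0.0459]
52 [0.0252 0.0504]
56 [0.025 0.055]
60 [0.0245 0.0595]
64 [0.0236 0.0639]
68 [0.0225 0.0683]
72 [0.021  0.0726]
76 [0.0193 0.0768]
80 [0.0172 0.0809]
84 [0.0149 0.0848]
88 [0.0123 0.0885]
92 [0.0095 0.092 ]
96 [0.0064 0.0954]
100 [0.0031 0.0985]
104 [-0.0004  0.1014]
```

Call:
step_arm([
  {"tx": 0,"ty": 0,"tz": 0,"claw": 0,"spin": 0},
  {"tx": 0,"ty": 0,"tz": 0,"claw": 0,"spin": 0},
  {"tx": 0,"ty": 0,"tz": 0,"claw": 0,"spin": 0},
  {"tx": 0,"ty": 0,"tz": 0,"claw": 0,"spin": 0},
  {"tx": 0,"ty": 0,"tz": 0,"claw": 0,"spin": 0},
  {"tx": 0,"ty": 0,"tz": 0,"claw": 0,"spin": 0},
])

```text
time: 4.37
position: [0.502, -0.3283, 0.3577]
tool_rot: [-0.428, -3.112, -0.002]
ft_force: [-0.2, 2.9, 0.9]
grip_width: 0.266
```

Call:
step_arm([
  {"tx": 0.0035,"ty": 0.003,"tz": 0,"claw": 0,"spin": 0},
  {"tx": 0.0068,"ty": 0.0062,"tz": 0,"claw": 0,"spin": 0},
  {"tx": 0.0098,"ty": 0.0096,"tz": 0,"claw": 0,"spin": 0},
  {"tx": 0.0125,"ty": 0.0132,"tz": 0,"claw": 0,"spin": 0},
  {"tx": 0.015,"ty": 0.017,"tz": 0,"claw": 0,"spin": 0},
  {"tx": 0.0172,"ty": 0.0209,"tz": 0,"claw": 0,"spin": 0},
  {"tx": 0.0191,"ty": 0.025,"tz": 0,"claw": 0,"spin": 0},
  {"tx": 0.0208,"ty": 0.0293,"tz": 0,"claw": 0,"spin": 0},
])

```text
time: 5.03
position: [0.4906, -0.2965, 0.3578]
tool_rot: [0.429, 3.106, -0.008]
ft_force: [7.9, -6.9, -7.5]
grip_width: 0.262
```

```bash
python3 - <<'E'
from h import *
s=get_state();print(s["position"],s["ft_force"],s["grip_width"])
h=s["position"][:2]-np.array([.5535,-.292]);n=h/np.hypot(*h);t=np.array([n[1],-n[0]]);f=s["ft_force"][:2]
print(np.hypot(*h),np.degrees(np.arctan2(h[1],h[0])),"rad,tan F",f@n,f@t)
E
```

```text
[ 0.49056054 -0.29645891  0.35777856] [ 7.91002725 -6.89371275 -7.49281215] 0.2623595137826064
0.06309720827313488 -175.94768742012258 rad,tan F -7.403092047898736 -7.435457938084966
```

Call:
step_arm([
  {"tx": 0.0006,"ty": 0.0043,"tz": 0,"claw": 0,"spin": 0},
  {"tx": 0.001,"ty": 0.0087,"tz": 0,"claw": 0,"spin": 0},
  {"tx": 0.0014,"ty": 0.0132,"tz": 0,"claw": 0,"spin": 0},
  {"tx": 0.0018,"ty": 0.0177,"tz": 0,"claw": 0,"spin": 0},
  {"tx": 0.002,"ty": 0.0222,"tz": 0,"claw": 0,"spin": 0},
  {"tx": 0.0018,"ty": 0.0268,"tz": 0,"claw": 0,"spin": 0},
  {"tx": 0.0013,"ty": 0.0313,"tz": 0,"claw": 0,"spin": 0},
  {"tx": 0.0004,"ty": 0.0357,"tz": 0,"claw": 0,"spin": 0},
])

```text
time: 5.7
position: [0.4971, -0.2649, 0.3577]
tool_rot: [0.436, 3.111, -0.013]
ft_force: [-1.1, -10.3, -2.4]
grip_width: 0.264
```

```bash
cat > f.py <<'E'
from h import *
s=get_state();print(s["time"],s["position"],s["ft_force"],s["grip_width"])
h=s["position"][:2]-np.array([.5535,-.292]);n=h/np.hypot(*h);t=np.array([n[1],-n[0]]);f=s["ft_force"][:2]
print(np.hypot(*h),np.degrees(np.arctan2(h[1],h[0])),"rad,tan F",f@n,f@t)
E
python3 f.py; python3 - <<'E'
from h import *
import pickle
P=imaging.camera_params("wrist"); im=imaging.get_image("wrist"); cv2.imwrite("pics/w3.png",im); pickle.dump(P,open("w3.pkl","wb"))
cv2.imwrite("pics/s3.png",imaging.get_image("scene"))
print(proj("wrist",(.563,-.14,.127),P))
E
```

```text
5.7 [ 0.49708483 -0.26485613  0.35771041] [ -1.10308641 -10.27139852  -2.35997575] 0.2637989312540027
0.06260559985315675 154.30570564483764 rad,tan F -3.459350141796241 -9.73402916163339
[[538.6355093  313.05777939]]
```

View pics/w3.png

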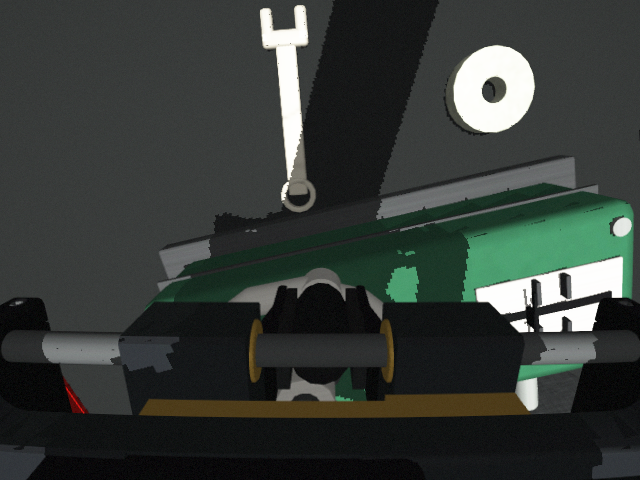

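Wrist view: pointer at px (530,310), just short of the first rib pair at (538,~). That gives θ≈1.6, and the force and wheel angle agree. Continuing.

Call:
step_arm([
  {"tx": -0.0011,"ty": 0.0044,"tz": 0,"claw": 0,"spin": 0},
  {"tx": -0.0026,"ty": 0.0087,"tz": 0,"claw": 0,"spin": 0},
  {"tx": -0.0043,"ty": 0.0129,"tz": 0,"claw": 0,"spin": 0},
  {"tx": -0.0064,"ty": 0.017,"tz": 0,"claw": 0,"spin": 0},
  {"tx": -0.0087,"ty": 0.0209,"tz": 0,"claw": 0,"spin": 0},
  {"tx": -0.0113,"ty": 0.0246,"tz": 0,"claw": 0,"spin": 0},
  {"tx": -0.0141,"ty": 0.0281,"tz": 0,"claw": 0,"spin": 0},
])

```text
time: 6.38
position: [0.5163, -0.2418, 0.3576]
tool_rot: [-0.436, -3.104, 0.009]
ft_force: [-12.2, -5.5, 5.8]
grip_width: 0.269
```

```bash
python3 f.py
```

```text
6.3833 [ 0.51625058 -0.24176944  0.35760703] [-12.18337546  -5.46701001   5.77285051] 0.2686359687324585
0.06253501929164618 126.55947750643703 rad,tan F 2.865796653070058 -13.042624186163115
```

Call:
step_arm([
  {"tx": -0.003,"ty": 0.0035,"tz": 0,"claw": 0,"spin": 0},
  {"tx": -0.006,"ty": 0.0065,"tz": 0,"claw": 0,"spin": 0},
  {"tx": -0.009,"ty": 0.009,"tz": 0,"claw": 0,"spin": 0},
])

```text
time: 6.63
position: [0.5272, -0.2349, 0.3576]
tool_rot: [-0.435, -3.102, 0.007]
ft_force: [-13.3, -4.1, 6.8]
grip_width: 0.262
```

```bash
python3 f.py; python3 - <<'E'
from h import *
import pickle
P=imaging.camera_params("wrist"); im=imaging.get_image("wrist"); cv2.imwrite("pics/w4.png",im)
cv2.imwrite("pics/w4c.png",cv2.resize(im[220:400,440:640],None,fx=3,fy=3,interpolation=cv2.INTER_CUBIC))
s=imaging.get_image("side");cv2.imwrite("pics/s4.png",s)
a=cv2.resize(im[200:400,400:640],None,fx=3,fy=3,interpolation=cv2.INTER_CUBIC)[:, :400+320]
b=cv2.resize(s[275:335,295:375],(800,600),interpolation=cv2.INTER_CUBIC)
o=np.zeros((600,800,3),np.uint8); o[:300,:360]=cv2.resize(a,(360,300)); o[200:500,400:800]=cv2.resize(b,(400,300)); cv2.imwrite("pics/c4.png",o)
E
python3 f.py
```

```text
6.6333 [ 0.52715596 -0.23490749  0.35759124] [-13.25285595  -4.07751241   6.75834533] 0.2620362838422938
0.0628773684248901 114.76988460871756 rad,tan F 1.8502414091519306 -13.741939638744272
6.7333 [ 0.52785631 -0.23437976  0.35760189] [-10.30489964  -3.75546389   5.48890217] 0.26175348281475636
0.06306893542754423 113.99129339164095 rad,tan F 0.7589306415517049 -10.941594490000579
```

View pics/c4.png

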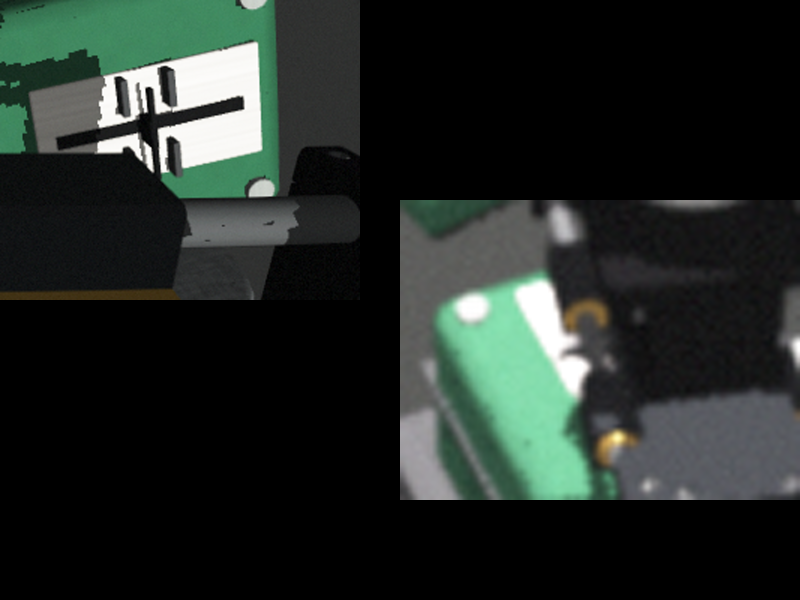

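The pointer sits midway between the rib pairs (149, against 124 and 170 in the crop). Static force is 10.9 N, which matches 2.3 rad. I'll ease the load and release.

Call:
step_arm([
  {"tx": 0.0015,"ty": -0.0013,"tz": 0,"claw": 0.6,"spin": 0},
  {"tx": 0.0015,"ty": -0.0013,"tz": 0,"claw": 0.6,"spin": 0},
  {"tx": 0.0015,"ty": -0.0013,"tz": 0,"claw": 0.6,"spin": 0},
  {"tx": 0.0015,"ty": -0.0013,"tz": 0,"claw": 0.6,"spin": 0},
  {"tx": 0.0015,"ty": -0.0013,"tz": 0,"claw": 0.6,"spin": 0},
  {"tx": 0.0015,"ty": -0.0013,"tz": 0,"claw": 0.6,"spin": 0},
])

```text
time: 7.23
position: [0.5297, -0.2316, 0.3577]
tool_rot: [0.428, 3.112, 0.0]
ft_force: [-0.2, -1.0, -0.3]
grip_width: 0.577
```

```bash
python3 f.py
```

```text
7.2333 [ 0.52968385 -0.23160799  0.3577131 ] [-0.15036031 -0.97214737 -0.25786932] 0.5773516495664489
0.06491843997760066 111.52225809065997 rad,tan F -0.8492029289954943 -0.4965210092448728
```

Free. Rising straight up, then a check.

Call:
step_arm([
  {"tx": 0,"ty": 0,"tz": -0.015,"claw": 0.6,"spin": 0},
  {"tx": 0,"ty": 0,"tz": -0.035,"claw": 0.6,"spin": 0},
  {"tx": 0,"ty": 0,"tz": -0.06,"claw": 0.6,"spin": 0},
  {"tx": 0,"ty": 0,"tz": -0.085,"claw": 0.6,"spin": 0},
  {"tx": 0,"ty": 0,"tz": -0.11,"claw": 0.6,"spin": 0},
  {"tx": 0,"ty": 0,"tz": -0.13,"claw": 0.6,"spin": 0},
  {"tx": 0,"ty": 0,"tz": -0.14,"claw": 0.6,"spin": 0},
  {"tx": 0,"ty": 0,"tz": -0.14,"claw": 0.6,"spin": 0},
])

```text
time: 7.9
position: [0.5298, -0.2323, 0.5001]
tool_rot: [0.428, 3.108, -0.001]
ft_force: [-0.3, 0.6, -0.1]
grip_width: 0.596
```

```bash
python3 f.py; python3 - <<'E'
from h import *
P=imaging.camera_params("wrist"); im=imaging.get_image("wrist")
u=proj("wrist",(.563,-.14,.127),P)[0].astype(int);print(u)
x,y=max(0,min(u[0]-80,480)),max(0,u[1]-60)
a=im[y:y+120,x:x+160]
o=np.zeros((600,800,3),np.uint8); o[:300,:400]=cv2.resize(im,(400,300)); o[:300,400:]=cv2.resize(a,(400,300),interpolation=cv2.INTER_CUBIC)
o[300:,:400]=cv2.resize(imaging.get_image("scene"),(400,300)); o[300:,400:]=cv2.resize(imaging.get_image("side"),(400,300)); cv2.imwrite("pics/c5.png",o)
E
```

```text
7.9 [ 0.52979658 -0.23225345  0.50010141] [-0.27189257  0.55356029 -0.06649301] 0.5964393076785243
0.06427676059948138 111.63985230379048 rad,tan F 0.6148116202549373 -0.04859256325686432
[419 225]
```

View pics/c5.png

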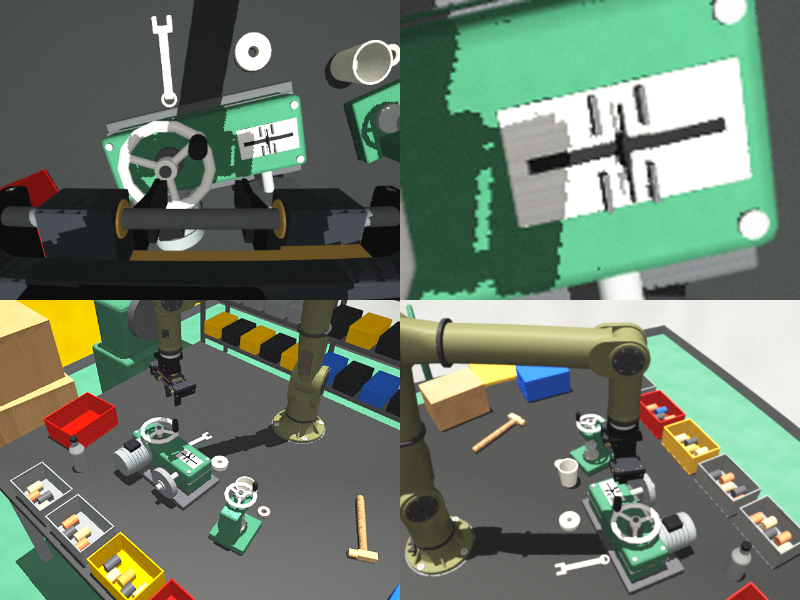

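The pointer, at (624,146), is centred between the rib pairs at about x=600 and x=648. The gripper is clear and the press is untouched.

```bash
python3 -c "
from bench import workorder; print(workorder.close_job())"
```

```text
the job is handed in; nothing more can be done
None
```

I gripped the tension wheel's handle, wound it about 100° clockwise to roughly 2.3 rad, eased the load, let go and lifted clear. I handed the job in at about 8 s of the 32 s allowed.

- **Tension:** just before release, the force at the handle was 13.7 N while turning and 10.9 N standing still. Both match the proper setting.
- **Gauge:** after release, the pointer stands midway between the two pairs of ribs, with no visible spring-back.
- **Robot and press:** the gripper is about 14 cm above where it held the handle, with under 1 N on the wrist. The press wheel was not touched.

None of the checks failed or disagreed. The first move call was refused because some keys were missing from its rows, so the arm did not move on that one.

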